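# Seat a tube carrier on the reader's sprung bed and hold it square for the scan

### The arm

A 6-joint arm with a two-finger parallel gripper is mounted at the origin on the work surface. World frame = base frame: x ahead of the robot, y to its left, z up, the work surface at z = 0. Lengths are in mm, angles in degrees, forces in N, time in s.
With the tool pointing down it reaches from about 250 to 725 mm from the base axis. Payload 4 kg.
Tool frame: the origin (TCP) lies at the very end of the fingers, on their centre line; the grasp point (between the pads) lies 19 mm behind it (arm.grip_point_offset is the distance from the TCP to the grasp point, in mm); z points along the fingers, y is the direction in which the jaws open and shut (so a half turn about z gives the same grasp; the last joint's range is limited). The gripper opens to 85 mm and grips with 20 to 120 N. Pads are 22 mm wide; open, the fingers measure 114 mm over their backs; the gripper's body (76 mm by 85 mm) begins 54 mm behind the grasp point. The pads swing forward as they close: fully open they stand 13 mm farther back than shut.
Start: joints at [-63.197, 13.785, 0.286, 76.501, 0, 90], TCP at [225.46, -446.282, 231.306] pointing down, gripper open.
Joint ranges: [-155.79, 155.79], [-60.16, 107.12], [-62.33, 73.08], [-114, 123.19], [-81.49, 82.49], [-180, 180]. Speed limits (degrees/s): [159.86, 159.86, 180, 180, 180, 180].

### API

Orientations are given as [roll, pitch, yaw] about the fixed x, y, z axes, in that order (R = Rz(yaw) Ry(pitch) Rx(roll)).
In Python, from bench import arm gives the robot as it stands.
- The arm moves only by the tool drive_tool, never from a script. Its argument "series" is a list of rows, each an object with "gripper": the opening, from -1 (shut) to 1 (fully open), so that 0 is half open; "translation": the shift along the tool's x, y, z in mm, a list of three; "twist": the turn, a rotation vector about the tool's x, y, z in rad, a list of three. In form: [{"gripper": gripper, "translation": [tx, ty, tz], "twist": [rx, ry, rz]}, ...]. A call has exactly 5 rows; each row shifts and turns the pose as measured when the row begins, along the tool's axes as they then stand; what a row does not reach is not made up. A row lasts 1/12 s, in which the tool goes at most 41.7 mm and 7.16 degrees, less where a joint would pass 70% of its speed; a pose out of reach is approached as far as the arm can. A call with a gripper value outside its range is refused whole. The fingers move at their own pace and stop on an object; "grip_force" is the grip in N (left out, the last holds). Time passes only in rows, so rows that do not move let the fingers close, or fill a call up. It gives the time, the measured TCP pose, the force and the opening at its end, in the units of the state.
- arm.observe(): the state, without advancing time (a new reading comes with each control period).
- arm.snapshot(name): name is "side" or "top"; returns a dict with "frame" (400x640x3 uint8, blue, green, red), "camera_matrix" (3x3 intrinsics, pixels), "dist_coeffs" ([k1, k2, p1, p2, k3] as OpenCV has them; the pictures are not rectified), "rvec" (rotation vector, rad) and "tvec" (3), from world to camera coordinates, as OpenCV has them. Camera axes: x right, y down, z forward; pixel columns grow to the right and rows downward; lengths in mm; the calibration is good to about 2 mm. A picture is of the moment at which its call begins. There is no depth.
- arm.job_done(): hands the job in, once; it reports no verdict.
The state is a dict: "time": time; "q": joint angles; "qvel": joint speeds; "tau": joint torques, N m; "ee_pos": TCP position; "ee_rot": TCP orientation; "wrist_force": force on the tool from outside, world axes, zero at the start; "moment": the same for the moment, N m; "width": opening from 0.0 (shut) to 1.0 (fully open).
Only numpy, scipy, OpenCV 4.12 (cv2) and the standard library are available. Lean on these libraries where they do the work, as an engineer would, in place of code of your own. Each camera call takes 0.05 s, during which the arm holds its last target. There are 200 camera calls.

### The job

Take the tube carrier with the orange caps, set it flat on the reader's sprung steel bed with all of it on the bed, and let go of it. Then push it forward and down at the same time, so that its long side is flush against the aluminium fence, its end is up against the red stop block and the bed is pressed fully down, and finish while still pushing: do not let go at the end. Keep the carrier upright and leave everything else on the desk where it is.

Things in the scene. Friction and masses are not known exactly. Their poses are not given: they have to be found in the camera images.
- orange_carrier: Carrier to be read: white block 70 mm (its x) by 120 mm (y) by 30 mm high, about 0.3 kg, with four glass tubes with ORANGE caps (16 mm across, tops 60 mm up) at x +-18, y +-46 mm, and between them an upright aluminium rib. Origin: centre of the underside, z up. At the start its +x points away from the robot, within 35 degrees, and it stands on the desk.
- orange_carrier_rib (a point): Middle of the top edge of that carrier's rib, at its x +10, y 0, 68 mm above its underside. The rib is 12 mm thick (x +4 to +16), 50 mm long (y +-25) and rises from the block's top (30 mm) to 68 mm: grasp it across its thickness.
- orange_carrier_step (a point): Centre of the pushing step, the bare flat top of the block beside the rib, at carrier x -15, y 0, 30 mm above its underside. The step spans x -35 to +4, y +-38 mm. Closed fingertips standing on it press the block down and, against the rib, push it in +x.
- blue_carrier: A second carrier of the same shape with BLUE caps; to be left where it is.
- reader: The reader, fixed to the desk, base 12 mm high, 135 by 185 mm. Origin on the desk; +x points away from the robot (yaw up to 17 degrees) towards the fence. In this frame the steel bed covers x -65 to +43, y -64 to +84 mm; fence face: plane x = +45; stop face: plane y = -66. A carrier pushed home has its origin at x +10, y -6 mm. White housing behind the fence, 50 mm high.
- fence: Aluminium fence of the reader: an upright plate 12 mm thick, 185 mm long, its top 58 mm above the desk. Origin: on the desk, in the middle of the foot of the face that looks at the bed; axes as the reader's.
- stop: Red stop block of the reader, 70 mm (x) by 24 mm (y) by 50 mm high, at the -y end of the bed. Origin: on the desk, in the middle of the foot of the face that looks at the bed (+y); axes as the reader's.
- bed_top (a point): Centre of the top face of the sprung bed plate (108 mm by 148 mm, at reader x -11, y +10 mm); 26 mm above the desk with the bed up, 20 mm with the bed fully down. Polished and slippery, like the fence (friction about 0.25). Axes as the reader's.
- bed (a joint): Travel of the sprung bed in m: 0 = up, 0.006 = fully down. It starts to sink at 1 N and takes 2 N more for each mm, 13 N in all to be fully down, the carrier's own weight of about 3 N (sinks it about 1 mm) included.
- jar: Sample jar with white cap, 60 mm across, 85 mm tall; bystander. Origin under its centre.
- tape: Roll of label tape, 80 mm across, 30 mm high; bystander. Origin under its centre.
- cup: Blue cup, 70 mm across, 80 mm tall; bystander. Origin under its centre.
Mind the look-alikes: they are no part of the job. Leave any turquoise look-alike of the orange_carrier alone.

How it is judged:
By the outcome, as a careful person would: the job done as asked, in the order asked, and still so for the second after the job is handed in, while the arm keeps its last pose, push and grip.
It also fails if it takes over 51 s, if anything falls off the work surface, if the arm or the gripper's body presses on something with over 40 N, if the wrist force passes 120 N, or if a joint passes its speed limit or range.

## Working session

There is one attempt and no reset: what is moved stays moved. The work goes in short steps, Python scripts to look and compute and a tool call to move; the robot and the scene stay as the last step left them, time stands still between calls to the robot, and variables do not carry over. Pictures are saved under pics/ and viewed, about 8 in all and at most 12, crops included, and the job is handed in when it is done.

Besides the shell and the picture viewer there is one more tool, called after "Request:" as name([rows], argument=value, ...), one row to a line, values as JSON. drive_tool: Moves the arm, as the interface text tells. Its arguments: {"type":"object","properties":{"series":{"type":"array"},"grip_force":{"type":"number"}},"required":["series"]}

```bash
mkdir -p pics; ls; cat > h.py <<'E'
import numpy as np, cv2
from bench import arm
def snap(name,f=None):
    s=arm.snapshot(name)
    if f: cv2.imwrite('pics/'+f,s['frame'])
    return s
def ray(s,uv,z):
    "world point on plane z at pixel uv"
    n=cv2.undistortPoints(np.array([[uv]],float),np.array(s['camera_matrix']),np.array(s['dist_coeffs'])).ravel()
    R=cv2.Rodrigues(np.array(s['rvec'],float))[0]; t=np.array(s['tvec'],float).ravel()
    c=-R.T@t; d=R.T@np.r_[n,1]
    return (c+d*(z-c[2])/d[2])
def proj(s,P):
    return cv2.projectPoints(np.array(P,float).reshape(-1,3),np.array(s['rvec'],float),np.array(s['tvec'],float),np.array(s['camera_matrix']),np.array(s['dist_coeffs']))[0].reshape(-1,2)
E
python3 - <<'E'
from h import *
import pickle
a=snap('side','side0.png');b=snap('top','top0.png')
pickle.dump((a,b),open('s0.pkl','wb'))
o=arm.observe();print(o)
for s in (a,b):
  R=cv2.Rodrigues(np.array(s['rvec'],float))[0];print(-R.T@np.array(s['tvec']).ravel(),R[2])
E
```

```text
pics
{'time': 0.1, 'q': array([-6.31980847e+01,  1.38266310e+01,  2.22729743e-01,  7.65015997e+01,
        1.60204195e-03,  8.99994114e+01]), 'qvel': array([-0.12498292, -0.11513756,  0.19805747, -0.10831223, -0.05146926,
       -0.04166783]), 'tau': array([ 1.34296020e-03, -3.73139834e+01,  2.53009093e+01,  1.08570713e-02,
        7.37479445e-05,  2.23522210e-05]), 'ee_pos': array([ 225.21164208, -445.78742042,  230.52151696]), 'ee_rot': array([-1.79894499e+02, -1.60312303e-03,  2.68025010e+01]), 'wrist_force': array([ 0.53119638, -0.13878631, -0.11567728]), 'moment': array([-0.00834687,  0.02762614, -0.00138779]), 'width': 0.9963127567503637}
[440.40384061 675.14959447 798.39576714] [ 0.08666972 -0.6981899  -0.71064705]
[ 411.58622293  -49.83929344 1235.71056386] [ 0.10555316 -0.00568501 -0.99439741]
```

View pics/top0.png

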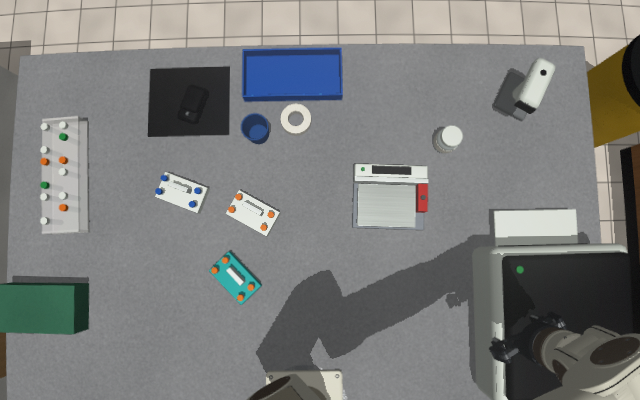

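View pics/side0.png

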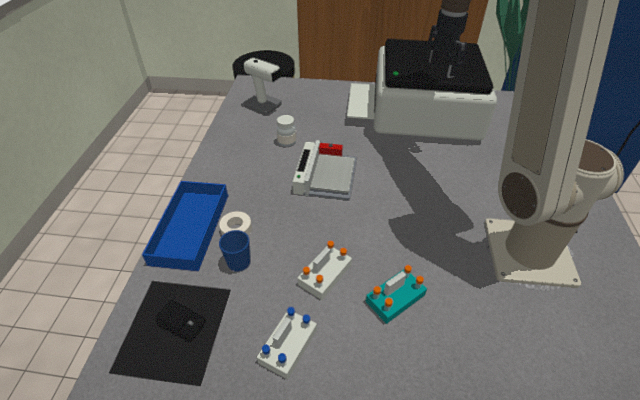

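Candidates in the top image are the white carrier with orange caps at (253,213), the turquoise look-alike with orange caps at (235,277), the white carrier with blue caps at (181,192), and a rack with mixed caps at (63,175). I choose the white carrier at (253,213). In the side image it is at (325,270). The reader is at (390,196) in the top image, with the red stop at (422,197). Next I'll check a close crop.

```bash
python3 - <<'E'
from h import *
import pickle
a,b=pickle.load(open('s0.pkl','rb'))
def crop(s,x,y,w,h,k): return cv2.resize(s['frame'][y:y+h,x:x+w],None,fx=k,fy=k,interpolation=cv2.INTER_CUBIC)
t=np.zeros((600,800,3),np.uint8)
for im,x,y in ((crop(b,215,180,80,60,5),0,0),(crop(b,345,155,90,80,4.4),400,0),(crop(a,290,230,70,70,4.2),0,300),(crop(a,285,135,80,70,4.8),400,255)):
    h,w=im.shape[:2];h=min(h,600-y);w=min(w,800-x);t[y:y+h,x:x+w]=im[:h,:w]
cv2.imwrite('pics/crop.png',t)
for s,box in ((a,(290,235,65,65)),(b,(220,185,65,55))):
    x,y,w,h=box;f=cv2.cvtColor(s['frame'][y:y+h,x:x+w],cv2.COLOR_BGR2HSV)
    m=cv2.inRange(f,(5,140,100),(18,255,255));n,l,st,c=cv2.connectedComponentsWithStats(m)
    print([(st[i,4],(c[i]+[x,y]).round(1).tolist()) for i in range(1,n) if st[i,4]>5])
E
```

```text
[(np.int32(36), [330.2, 243.8]), (np.int32(39), [342.9, 250.9]), (np.int32(43), [306.0, 270.1]), (np.int32(42), [319.3, 278.2])]
[(np.int32(32), [238.2, 196.6]), (np.int32(31), [231.0, 209.2]), (np.int32(30), [270.4, 214.4]), (np.int32(28), [263.3, 226.9])]
```

View pics/crop.png

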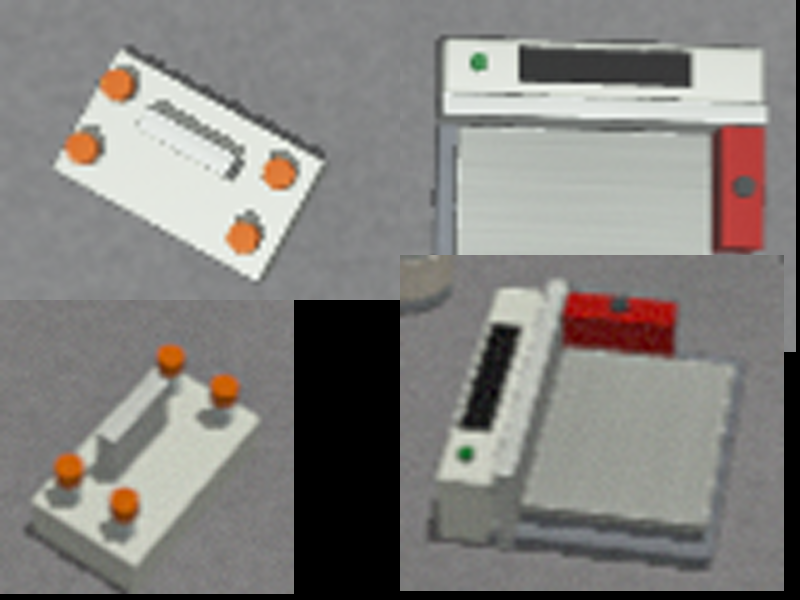

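The crop confirms it: a white block with four orange caps and a rib. The reader crop shows the bed corners, in top pixels about (358,184), (357,226) and (416,228), and in side pixels about (310,190), (348,191) and (355,158). Now I'll fit the poses.

```bash
cat > fit.py <<'E'
from h import *
from scipy.optimize import least_squares
def T(p,P):
    c,s=np.cos(p[2]),np.sin(p[2]);P=np.array(P,float)
    return np.c_[p[0]+c*P[:,0]-s*P[:,1],p[1]+s*P[:,0]+c*P[:,1],P[:,2]]
def fit(obs,p0):
    r=lambda p:np.concatenate([(proj(s,T(p,P))-uv).ravel() for s,P,uv in obs])
    o=least_squares(r,p0,loss='soft_l1');return o.x,r(o.x).reshape(-1,2)
E
python3 - <<'E'
from fit import *
import pickle
a,b=pickle.load(open('s0.pkl','rb'))
cap=lambda z:[(18,46,z),(-18,46,z),(18,-46,z),(-18,-46,z)]
ua=np.array([[306,270.1],[319.3,278.2],[330.2,243.8],[342.9,250.9]]);ub=np.array([[238.2,196.6],[231,209.2],[270.4,214.4],[263.3,226.9]])
p0=np.r_[ray(b,[251,212],58)[:2],-.4]
for o in ([(b,cap(59),ub)],[(a,cap(56),ua)],[(a,cap(56),ua),(b,cap(59),ub)]):
    p,r=fit(o,p0);print('car',p.round(1),np.degrees(p[2]).round(2),abs(r).max().round(2))
pc=p
B=[(43,84,26),(-65,84,26),(-65,-64,26)]
vb=np.array([[358.2,184],[357,226],[416,227.5]]);va=np.array([[310.4,189.8],[348.1,191.3],[355.2,157.9]])
q0=np.r_[ray(b,[387,205],26)[:2],0]
for o in ([(b,B,vb)],[(a,B,va)],[(a,B,va),(b,B,vb)]):
    p,r=fit(o,q0);print('rdr',p.round(1),np.degrees(p[2]).round(2),r.round(1).tolist())
def poly(im,s,p,P,k,o):
    uv=((proj(s,T(p,P))-o+.5)*k*8).astype(int)
    cv2.polylines(im,[uv.reshape(-1,1,2)],True,(0,0,255),1,shift=3)
out=np.zeros((600,800,3),np.uint8)
for s,x,y,x0 in ((b,347,158,0),(a,285,135,400)):
    k=5;im=cv2.resize(s['frame'][y:y+82,x:x+80],None,fx=k,fy=k,interpolation=cv2.INTER_CUBIC)
    o=np.array([x,y])
    poly(im,s,p,[(43,84,26),(-65,84,26),(-65,-64,26),(43,-64,26)],k,o)
    poly(im,s,p,[(45,92.5,58),(45,-92.5,58),(57,-92.5,58),(57,92.5,58)],k,o)
    h,w=im.shape[:2];out[:h,x0:x0+w]=im
cv2.imwrite('pics/over.png',out[:412])
E
```

```text
car [496.8 123.4  -0.5] -29.57 0.22
car [496.4 123.6  -0.5] -29.38 0.1
car [496.6 123.5  -0.5] -29.47 0.29
rdr [ 519.6 -227.9   -0. ] -2.4 [[-0.1, -0.2], [0.4, 0.2], [-0.3, 0.0]]
rdr [ 519.4 -223.5   -0. ] -2.7 [[-0.2, -2.2], [0.9, 0.7], [-0.6, 0.4]]
rdr [ 519.5 -227.1   -0. ] -2.68 [[-0.1, -3.0], [0.9, -0.2], [-0.5, -0.4], [-0.3, -0.3], [-0.0, 0.1], [-0.8, 0.2]]
```

View pics/over.png

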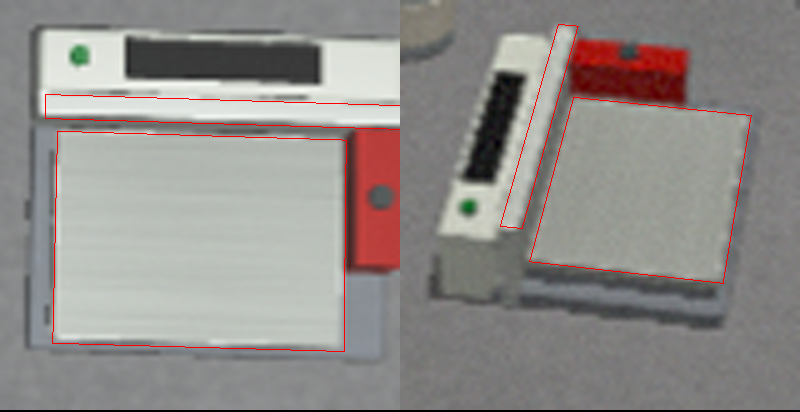

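The top overlay fits the bed and fence. In the side view my first corner point was misread (it was the plate's lower edge); the combined fit still matches the bed. The carrier is at (496.6, 123.5), yaw -29.5. The reader is at about (519.5, -227.5), yaw -2.5. Now a planner.

```bash
cat > plan.py <<'E'
import sys
from h import *
from scipy.spatial.transform import Rotation as Ro
def plan(x,y,z,yaw,rows=5,smax=40,tmax=.12):
    o=arm.observe();p=np.array(o['ee_pos']);R=Ro.from_euler('xyz',o['ee_rot'],degrees=True)
    G=np.array([x,y,z]);Q=Ro.from_euler('xyz',[180,0,yaw],degrees=True)
    print('t',round(o['time'],2),'p',p.round(1),'rpy',np.array(o['ee_rot']).round(1),'F',np.array(o['wrist_force']).round(1),'w',round(o['width'],3),'left',(G-p).round(1),'tool',(R.inv().apply(G-p)).round(1))
    for i in range(rows):
        d=G-p;d*=min(1,smax/max(np.linalg.norm(d),1e-9));v=(R.inv()*Q).as_rotvec();v*=min(1,tmax/max(np.linalg.norm(v),1e-9))
        print(R.inv().apply(d).round(1).tolist(),v.round(3).tolist());p=p+d;R=R*Ro.from_rotvec(v)
if __name__=='__main__': plan(*map(float,sys.argv[1:5]),smax=float(sys.argv[5]) if len(sys.argv)>5 else 40)
E
python3 plan.py 505.3 118.6 230 60.5; python3 - <<'E'
from fit import *
q=[519.5,-227.3,np.radians(-2.5)]
print(T(q,[(-12,-1,0),(-2,-1,0),(10,-6,0),(-12-10.5,-1,0),(-12-18,-1,0)]).round(1))
E
```

```text
t 0.1 p [ 225.2 -445.8  230.5] rpy [-179.9   -0.    26.8] F [ 0.5 -0.1 -0.1] w 0.996 left [ 2.801e+02  5.644e+02 -5.000e-01] tool [ 504.5 -377.5    1.2]
[32.0, -24.0, 0.1] [-0.0, -0.0, -0.12]
[34.7, -20.0, 0.1] [-0.0, -0.0, -0.12]
[36.8, -15.7, 0.1] [-0.0, -0.0, -0.12]
[38.4, -11.1, 0.0] [-0.0, -0.0, -0.12]
[39.5, -6.5, 0.0] [-0.0, -0.0, -0.108]
[[ 507.5 -227.8    0. ]
 [ 517.5 -228.2    0. ]
 [ 529.2 -233.7    0. ]
 [ 497.  -227.3    0. ]
 [ 489.5 -227.     0. ]]
```

Request:
drive_tool([
  {"gripper": 0, "translation": [32, -24, 0], "twist": [0, 0, -0.12]},
  {"gripper": 0, "translation": [35, -20, 0], "twist": [0, 0, -0.12]},
  {"gripper": 0, "translation": [37, -16, 0], "twist": [0, 0, -0.12]},
  {"gripper": 0, "translation": [38, -11, 0], "twist": [0, 0, -0.12]},
  {"gripper": 0, "translation": [39, -7, 0], "twist": [0, 0, -0.11]},
], grip_force=40)

```text
time: 0.52
ee_pos: [311.5, -266.3, 226.8]
ee_rot: [-179.7, -0.0, 61.1]
wrist_force: [1.8, -0.2, 0.5]
width: 0.499
```

```bash
python3 plan.py 505.3 118.6 230 60.5
```

```text
t 0.52 p [ 311.5 -266.3  226.8] rpy [-179.7   -0.    61.1] F [ 1.8 -0.2  0.5] w 0.499 left [193.8 384.9   3.2] tool [430.6 -16.   -2.9]
[40.0, -1.5, -0.3] [-0.005, -0.0, 0.011]
[40.0, -1.9, -0.3] [-0.0, -0.0, -0.0]
[40.0, -1.9, -0.3] [0.0, 0.0, 0.0]
[40.0, -1.9, -0.3] [-0.0, -0.0, -0.0]
[40.0, -1.9, -0.3] [-0.0, -0.0, -0.0]
```

Tracking is good.

Request:
drive_tool([
  {"gripper": 0, "translation": [40, -2, 0], "twist": [0, 0, 0.01]},
  {"gripper": 0, "translation": [40, -2, 0], "twist": [0, 0, 0]},
  {"gripper": 0, "translation": [40, -2, 0], "twist": [0, 0, 0]},
  {"gripper": 0, "translation": [40, -2, 0], "twist": [0, 0, 0]},
  {"gripper": 0, "translation": [40, -2, 0], "twist": [0, 0, 0]},
])

```text
time: 0.93
ee_pos: [400.3, -77.5, 225.7]
ee_rot: [-179.6, -0.0, 60.6]
wrist_force: [0.7, -0.4, -0.4]
width: 0.5
```

Request:
drive_tool([
  {"gripper": 0, "translation": [40, -2, 0], "twist": [0, 0, 0]},
  {"gripper": 0, "translation": [40, -2, 0], "twist": [0, 0, 0]},
  {"gripper": 0, "translation": [40, -2, 0], "twist": [0, 0, 0]},
  {"gripper": 0, "translation": [40, -2, 0], "twist": [0, 0, 0]},
  {"gripper": 0, "translation": [40, -2, 20], "twist": [0, 0, 0]},
])

```text
time: 1.35
ee_pos: [490.2, 108.1, 209.7]
ee_rot: [-179.8, -0.2, 60.8]
wrist_force: [2.1, -0.0, -0.3]
width: 0.498
```

```bash
python3 plan.py 505.3 118.6 110 60.5
```

```text
t 1.35 p [490.2 108.1 209.7] rpy [-179.8   -0.2   60.8] F [ 2.1 -0.  -0.3] w 0.498 left [ 15.1  10.5 -99.7] tool [16.3  8.3 99.7]
[6.4, 3.3, 39.3] [-0.003, -0.003, 0.005]
[6.6, 3.1, 39.3] [0.0, 0.0, 0.0]
[3.5, 1.7, 21.0] [-0.0, -0.0, -0.0]
[0.0, 0.0, 0.0] [-0.0, -0.0, -0.0]
[0.0, 0.0, 0.0] [-0.0, -0.0, -0.0]
```

Request:
drive_tool([
  {"gripper": 0, "translation": [6, 3, 39], "twist": [-0.003, -0.003, 0.005]},
  {"gripper": 0, "translation": [7, 3, 39], "twist": [0, 0, 0]},
  {"gripper": 0, "translation": [3, 2, 21], "twist": [0, 0, 0]},
  {"gripper": 0, "translation": [0, 0, 0], "twist": [0, 0, 0]},
  {"gripper": 0, "translation": [0, 0, 0], "twist": [0, 0, 0]},
])

```text
time: 1.77
ee_pos: [506.8, 128.5, 103.1]
ee_rot: [-179.9, -0.0, 61.3]
wrist_force: [1.0, 0.1, 1.3]
width: 0.498
```

```bash
python3 plan.py 505.3 118.6 37 60.5 30; python3 - <<'E'
from h import *
s=snap('side');cv2.imwrite('pics/g1.png',cv2.resize(s['frame'][170:310,250:410],None,fx=4,fy=4,interpolation=cv2.INTER_CUBIC))
E
```

```text
t 1.77 p [506.8 128.5 103.1] rpy [-179.9   -0.    61.3] F [1.  0.1 1.3] w 0.498 left [ -1.5  -9.9 -66.1] tool [-9.4  3.7 66.1]
[-4.2, 1.6, 29.7] [-0.002, -0.0, 0.014]
[-4.2, 1.6, 29.7] [0.0, 0.0, 0.0]
[-1.0, 0.4, 6.7] [0.0, 0.0, 0.0]
[0.0, 0.0, 0.0] [-0.0, -0.0, -0.0]
[0.0, 0.0, 0.0] [-0.0, -0.0, -0.0]
```

View pics/g1.png

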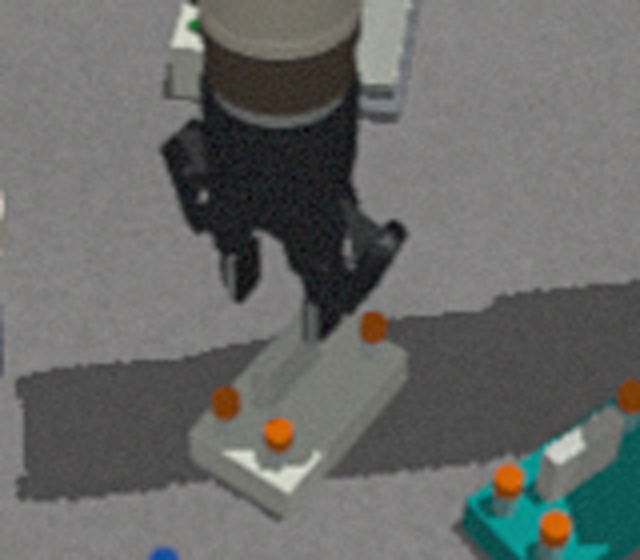

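The jaws straddle the rib: fingertips at crop pixels (240,295) and (315,335), rib at about (290,360). First I'll correct the 10 mm lateral overshoot, then descend.

Request:
drive_tool([
  {"gripper": 0, "translation": [-9, 3.5, 0], "twist": [0, 0, 0.014]},
  {"gripper": 0, "translation": [0, 0, 15], "twist": [0, 0, 0]},
  {"gripper": 0, "translation": [0, 0, 15], "twist": [0, 0, 0]},
  {"gripper": 0, "translation": [0, 0, 0], "twist": [0, 0, 0]},
  {"gripper": 0, "translation": [0, 0, 0], "twist": [0, 0, 0]},
])

```text
time: 2.23
ee_pos: [510.1, 115.0, 82.0]
ee_rot: [179.5, -0.5, 60.0]
wrist_force: [0.0, 0.3, 0.1]
width: 0.499
```

```bash
python3 plan.py 505.3 118.6 37 60.5 15
```

```text
t 2.23 p [510.1 115.   82. ] rpy [179.5  -0.5  60. ] F [0.  0.3 0.1] w 0.499 left [ -4.8   3.6 -45. ] tool [ 0.3 -6.4 44.9]
[0.1, -2.1, 14.9] [0.009, -0.009, -0.008]
[0.3, -2.0, 14.9] [-0.0, 0.0, 0.0]
[0.3, -2.0, 14.9] [-0.0, 0.0, 0.0]
[0.0, -0.1, 0.4] [0.0, -0.0, 0.0]
[0.0, 0.0, 0.0] [0.0, -0.0, 0.0]
```

Request:
drive_tool([
  {"gripper": 0, "translation": [0, -6, 8], "twist": [0.009, -0.009, -0.008]},
  {"gripper": 0, "translation": [0, 0, 10], "twist": [0, 0, 0]},
  {"gripper": 0, "translation": [0, 0, 10], "twist": [0, 0, 0]},
  {"gripper": 0, "translation": [0, 0, 8], "twist": [0, 0, 0]},
  {"gripper": 0, "translation": [0, 0, 0], "twist": [0, 0, 0]},
])

```text
time: 2.65
ee_pos: [508.0, 117.5, 48.5]
ee_rot: [179.6, -0.3, 60.4]
wrist_force: [0.0, 0.3, 0.1]
width: 0.497
```

```bash
python3 plan.py 505.3 118.6 37 60.5 15
```

```text
t 2.65 p [508.  117.5  48.5] rpy [179.6  -0.3  60.4] F [0.  0.3 0.1] w 0.497 left [ -2.7   1.1 -11.5] tool [-0.5 -3.  11.4]
[-0.5, -3.0, 11.4] [0.006, -0.005, -0.002]
[0.0, 0.0, 0.0] [0.0, -0.0, -0.0]
[0.0, 0.0, 0.0] [0.0, 0.0, 0.0]
[0.0, 0.0, 0.0] [0.0, 0.0, 0.0]
[0.0, 0.0, 0.0] [0.0, 0.0, 0.0]
```

Request:
drive_tool([
  {"gripper": 0, "translation": [-0.5, -3, 6], "twist": [0.006, -0.005, -0.002]},
  {"gripper": 0, "translation": [0, 0, 3], "twist": [0, 0, 0]},
  {"gripper": 0, "translation": [0, 0, 2], "twist": [0, 0, 0]},
  {"gripper": 0, "translation": [0, 0, 0], "twist": [0, 0, 0]},
  {"gripper": 0, "translation": [0, 0, 0], "twist": [0, 0, 0]},
])

```text
time: 3.07
ee_pos: [504.0, 118.8, 34.8]
ee_rot: [-179.9, 0.1, 60.6]
wrist_force: [-0.3, 0.4, -0.1]
width: 0.501
```

```bash
python3 plan.py 505.3 118.6 37 60.5 15
```

```text
t 3.07 p [504.  118.8  34.8] rpy [-1.799e+02  1.000e-01  6.060e+01] F [-0.3  0.4 -0.1] w 0.501 left [ 1.3 -0.2  2.2] tool [ 0.4  1.2 -2.2]
[0.4, 1.2, -2.2] [-0.002, 0.002, 0.001]
[0.0, 0.0, 0.0] [0.0, -0.0, -0.0]
[0.0, 0.0, 0.0] [0.0, -0.0, -0.0]
[0.0, 0.0, 0.0] [0.0, -0.0, -0.0]
[0.0, 0.0, 0.0] [0.0, -0.0, -0.0]
```

Request:
drive_tool([
  {"gripper": -0.5, "translation": [0.4, 1.2, -2.2], "twist": [0, 0, 0]},
  {"gripper": -1, "translation": [0, 0, 0], "twist": [0, 0, 0]},
  {"gripper": -1, "translation": [0, 0, 0], "twist": [0, 0, 0]},
  {"gripper": -1, "translation": [0, 0, 0], "twist": [0, 0, 0]},
  {"gripper": -1, "translation": [0, 0, 0], "twist": [0, 0, 0]},
], grip_force=50)

```text
time: 3.48
ee_pos: [505.5, 118.6, 37.5]
ee_rot: [-179.9, 0.1, 60.6]
wrist_force: [-0.4, 0.1, -2.5]
width: 0.128
```

Request:
drive_tool([
  {"gripper": -1, "translation": [0, 0, 0], "twist": [0, 0, 0]},
  {"gripper": -1, "translation": [0, 0, -3], "twist": [0, 0, 0]},
  {"gripper": -1, "translation": [0, 0, -10], "twist": [0, 0, 0]},
  {"gripper": -1, "translation": [0, 0, -15], "twist": [0, 0, 0]},
  {"gripper": -1, "translation": [0, 0, -20], "twist": [0, 0, 0]},
])

```text
time: 3.9
ee_pos: [500.9, 117.4, 83.1]
ee_rot: [-179.4, 0.6, 60.6]
wrist_force: [-0.4, 0.3, -2.4]
width: 0.132
```

```bash
python3 plan.py 517.5 -228.2 140 87.5 35
```

```text
t 3.9 p [500.9 117.4  83.1] rpy [-179.4    0.6   60.6] F [-0.4  0.3 -2.4] w 0.132 left [  16.6 -345.6   56.9] tool [-293.4  183.7  -55.9]
[-29.3, 18.3, -5.6] [-0.003, 0.002, -0.12]
[-31.3, 14.7, -5.6] [-0.003, 0.002, -0.12]
[-32.8, 10.9, -5.6] [-0.003, 0.002, -0.12]
[-33.8, 6.9, -5.6] [-0.003, 0.002, -0.111]
[-34.4, 3.2, -5.7] [0.0, 0.0, 0.0]
```

Request:
drive_tool([
  {"gripper": -1, "translation": [-29, 18, -12], "twist": [-0.003, 0.002, -0.1]},
  {"gripper": -1, "translation": [-31, 15, -12], "twist": [-0.003, 0.002, -0.1]},
  {"gripper": -1, "translation": [-32, 12, -12], "twist": [-0.003, 0.002, -0.1]},
  {"gripper": -1, "translation": [-33, 8, -6], "twist": [0, 0, -0.1]},
  {"gripper": -1, "translation": [-34, 5, 0], "twist": [0, 0, -0.06]},
])

```text
time: 4.32
ee_pos: [513.4, -51.3, 135.7]
ee_rot: [179.5, -0.2, 89.0]
wrist_force: [0.7, 0.6, -3.1]
width: 0.128
```

```bash
python3 plan.py 517.5 -228.2 140 87.5 35
```

```text
t 4.32 p [513.4 -51.3 135.7] rpy [179.5  -0.2  89. ] F [ 0.7  0.6 -3.1] w 0.128 left [   4.1 -176.9    4.3] tool [-176.8    7.2   -4.8]
[-35.0, 1.4, -0.9] [0.008, -0.003, 0.027]
[-34.9, 2.3, -0.9] [-0.0, -0.0, 0.0]
[-34.9, 2.3, -0.9] [0.0, 0.0, -0.0]
[-34.9, 2.3, -0.9] [-0.0, -0.0, 0.0]
[-34.9, 2.3, -0.9] [0.0, 0.0, -0.0]
```

Request:
drive_tool([
  {"gripper": -1, "translation": [-35, 1.5, -1], "twist": [0.008, -0.003, 0.027]},
  {"gripper": -1, "translation": [-35, 2, -1], "twist": [0, 0, 0]},
  {"gripper": -1, "translation": [-35, 2, -1], "twist": [0, 0, 0]},
  {"gripper": -1, "translation": [-32, 2, -1], "twist": [0, 0, 0]},
  {"gripper": -1, "translation": [-15, 0, 0], "twist": [0, 0, 0]},
])

```text
time: 4.73
ee_pos: [515.7, -214.5, 146.5]
ee_rot: [179.5, 0.2, 87.4]
wrist_force: [0.7, 0.7, -2.6]
width: 0.13
```

Request:
drive_tool([
  {"gripper": -1, "translation": [0, 0, 0], "twist": [0, 0, 0]},
  {"gripper": -1, "translation": [0, 0, 0], "twist": [0, 0, 0]},
  {"gripper": -1, "translation": [0, 0, 0], "twist": [0, 0, 0]},
  {"gripper": -1, "translation": [0, 0, 0], "twist": [0, 0, 0]},
  {"gripper": -1, "translation": [0, 0, 0], "twist": [0, 0, 0]},
])

```text
time: 5.15
ee_pos: [514.9, -217.0, 148.6]
ee_rot: [179.5, 0.2, 87.1]
wrist_force: [0.1, 1.1, -2.1]
width: 0.132
```

```bash
python3 plan.py 517.5 -228.2 75 87.5 20; python3 - <<'E'
from h import *
import pickle
a=snap('side');b=snap('top');pickle.dump((a,b),open('s1.pkl','wb'))
out=np.zeros((560,800,3),np.uint8)
out[:560,:400]=cv2.resize(a['frame'][85:225,270:370],None,fx=4,fy=4,interpolation=cv2.INTER_CUBIC)
out[:400,400:]=cv2.resize(b['frame'][145:245,340:440],None,fx=4,fy=4,interpolation=cv2.INTER_CUBIC)
cv2.imwrite('pics/h1.png',out)
E
```

```text
t 5.15 p [ 514.9 -217.   148.6] rpy [179.5   0.2  87.1] F [ 0.1  1.1 -2.1] w 0.132 left [  2.6 -11.2 -73.6] tool [-10.8   2.6  73.7]
[-2.9, 0.7, 19.8] [0.009, 0.004, -0.007]
[-3.0, 0.8, 19.8] [0.0, -0.0, 0.0]
[-3.0, 0.8, 19.8] [0.0, 0.0, 0.0]
[-2.2, 0.6, 14.3] [0.0, 0.0, 0.0]
[0.0, 0.0, 0.0] [0.0, 0.0, 0.0]
```

View pics/h1.png

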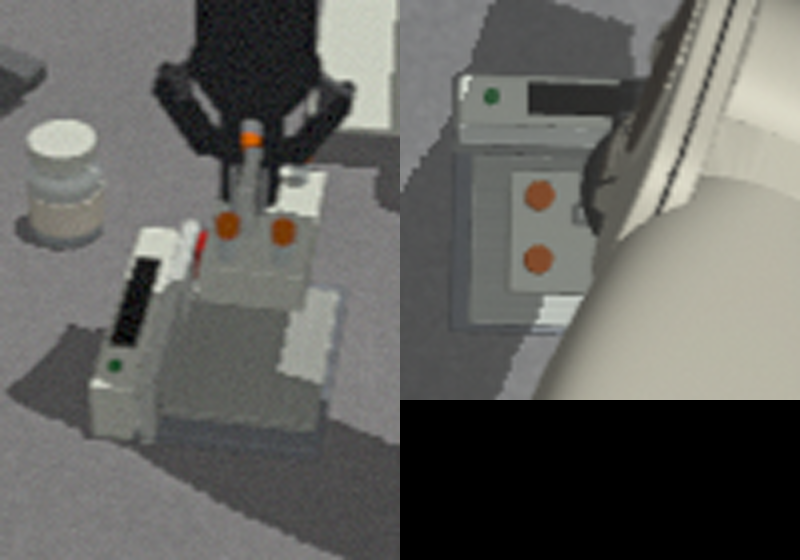

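The carrier hangs level above the bed; its +y caps are at crop pixels (228,225) and (283,232). Lowering, aiming at reader y +2 for margin to the bed edge.

Request:
drive_tool([
  {"gripper": -1, "translation": [-3, 1, 16], "twist": [0.009, 0.004, -0.007]},
  {"gripper": -1, "translation": [-3, 1, 16], "twist": [0, 0, 0]},
  {"gripper": -1, "translation": [-2, 0.5, 16], "twist": [0, 0, 0]},
  {"gripper": -1, "translation": [0, 0, 10], "twist": [0, 0, 0]},
  {"gripper": -1, "translation": [0, 0, 0], "twist": [0, 0, 0]},
])

```text
time: 5.67
ee_pos: [518.9, -222.6, 85.8]
ee_rot: [-180.0, -0.0, 88.0]
wrist_force: [-0.5, 1.0, -2.3]
width: 0.13
```

```bash
python3 plan.py 517.6 -225.2 63 87.5 20; python3 - <<'E'
from fit import *
b=snap('top')
x,y,w,h=350,175,60,60
f=cv2.cvtColor(b['frame'][y:y+h,x:x+w],cv2.COLOR_BGR2HSV)
m=cv2.inRange(f,(5,140,70),(18,255,255));n,l,st,c=cv2.connectedComponentsWithStats(m)
z=np.array(arm.observe()['ee_pos'])[2]-37.5+59
for i in range(1,n):
  if st[i,4]>5: print(st[i,4],(c[i]+[x,y]).round(1),ray(b,c[i]+[x,y],z).round(1))
E
```

```text
t 5.67 p [ 518.9 -222.6   85.8] rpy [-180.   -0.   88.] F [-0.5  1.  -2.3] w 0.13 left [ -1.3  -2.6 -22.8] tool [-2.7 -1.2 22.7]
[-2.3, -1.0, 19.8] [-0.0, -0.0, 0.008]
[-0.3, -0.1, 2.9] [-0.0, 0.0, 0.0]
[0.0, 0.0, 0.0] [0.0, -0.0, -0.0]
[0.0, 0.0, 0.0] [-0.0, -0.0, -0.0]
[0.0, 0.0, 0.0] [-0.0, -0.0, -0.0]
28 [373.8 194.6] [ 529.1 -175.9  107.8]
29 [373.7 209.7] [ 493.4 -174.7  107.8]
```

Request:
drive_tool([
  {"gripper": -1, "translation": [-2.5, -1, 8], "twist": [0, 0, 0.006]},
  {"gripper": -1, "translation": [0, 0, 8], "twist": [0, 0, 0]},
  {"gripper": -1, "translation": [0, 0, 3], "twist": [0, 0, 0]},
  {"gripper": -1, "translation": [0, 0, 0], "twist": [0, 0, 0]},
  {"gripper": -1, "translation": [0, 0, 0], "twist": [0, 0, 0]},
])

```text
time: 6.13
ee_pos: [518.6, -225.1, 65.6]
ee_rot: [180.0, -0.0, 87.7]
wrist_force: [0.2, -0.9, -3.2]
width: 0.133
```

```bash
python3 plan.py 517.6 -225.2 62.5 87.5 20
```

```text
t 6.13 p [ 518.6 -225.1   65.6] rpy [180.   -0.   87.7] F [ 0.2 -0.9 -3.2] w 0.133 left [-1.  -0.1 -3.1] tool [-0.2 -1.   3.1]
[-0.2, -1.0, 3.1] [0.001, -0.0, 0.003]
[0.0, 0.0, 0.0] [0.0, -0.0, 0.0]
[0.0, 0.0, 0.0] [0.0, 0.0, 0.0]
[0.0, 0.0, 0.0] [-0.0, -0.0, 0.0]
[0.0, 0.0, 0.0] [0.0, 0.0, 0.0]
```

Request:
drive_tool([
  {"gripper": -1, "translation": [0, -1, 2], "twist": [0, 0, 0.003]},
  {"gripper": -1, "translation": [0, 0, 1.5], "twist": [0, 0, 0]},
  {"gripper": -1, "translation": [0, 0, 0.5], "twist": [0, 0, 0]},
  {"gripper": -1, "translation": [0, 0, 0], "twist": [0, 0, 0]},
  {"gripper": -1, "translation": [0, 0, 0], "twist": [0, 0, 0]},
])

```text
time: 6.55
ee_pos: [518.6, -225.5, 63.5]
ee_rot: [179.8, 0.1, 87.5]
wrist_force: [0.3, -0.6, -2.7]
width: 0.132
```

```bash
python3 plan.py 517.6 -225.2 62.5 87.5 20 | head -1
```

```text
t 6.55 p [ 518.6 -225.5   63.5] rpy [1.798e+02 1.000e-01 8.750e+01] F [ 0.3 -0.6 -2.7] w 0.132 left [-1.   0.3 -1. ] tool [ 0.3 -1.1  1. ]
```

Request:
drive_tool([
  {"gripper": -1, "translation": [0, 0, 2], "twist": [0.003, 0.002, 0]},
  {"gripper": -1, "translation": [0, 0, 1], "twist": [0, 0, 0]},
  {"gripper": -1, "translation": [0, 0, 1], "twist": [0, 0, 0]},
  {"gripper": -1, "translation": [0, 0, 0], "twist": [0, 0, 0]},
  {"gripper": -1, "translation": [0, 0, 0], "twist": [0, 0, 0]},
])

```text
time: 6.97
ee_pos: [519.3, -225.8, 61.6]
ee_rot: [179.8, 0.0, 87.5]
wrist_force: [-1.3, 1.2, 2.9]
width: 0.13
```

```bash
python3 plan.py 517.6 -225.2 62.5 87.5 20 | head -1
```

```text
t 6.97 p [ 519.3 -225.8   61.6] rpy [179.8   0.   87.5] F [-1.3  1.2  2.9] w 0.13 left [-1.7  0.6  0.9] tool [ 0.5 -1.7 -0.9]
```

Contact (Fz changed from -2.7 to +2.9 N). Releasing.

Request:
drive_tool([
  {"gripper": -0.3, "translation": [0, 0, 0], "twist": [0, 0, 0]},
  {"gripper": -0.3, "translation": [0, 0, 0], "twist": [0, 0, 0]},
  {"gripper": -0.3, "translation": [0, 0, -3], "twist": [0, 0, 0]},
  {"gripper": -0.3, "translation": [0, 0, -8], "twist": [0, 0, 0]},
  {"gripper": -0.3, "translation": [0, 0, -15], "twist": [0, 0, 0]},
])

```text
time: 7.38
ee_pos: [518.2, -225.3, 85.6]
ee_rot: [-180.0, -0.1, 87.5]
wrist_force: [-0.7, 0.7, 0.5]
width: 0.35
```

Request:
drive_tool([
  {"gripper": -0.3, "translation": [0, 0, -20], "twist": [0, 0, 0]},
  {"gripper": -0.3, "translation": [0, 0, -15], "twist": [0, 0, 0]},
  {"gripper": -0.3, "translation": [0, 0, -5], "twist": [0, 0, 0]},
  {"gripper": -0.3, "translation": [0, 0, 0], "twist": [0, 0, 0]},
  {"gripper": -0.3, "translation": [0, 0, 0], "twist": [0, 0, 0]},
])

```text
time: 7.8
ee_pos: [520.7, -226.5, 132.2]
ee_rot: [179.6, 0.1, 87.5]
wrist_force: [1.1, -1.2, -0.2]
width: 0.354
```

```bash
python3 - <<'E'
from fit import *
import pickle
a=snap('side');b=snap('top');pickle.dump((a,b),open('s2.pkl','wb'))
for s,(x,y,w,h) in ((b,(350,175,70,60)),(a,(300,130,60,60))):
  f=cv2.cvtColor(s['frame'][y:y+h,x:x+w],cv2.COLOR_BGR2HSV)
  m=cv2.inRange(f,(5,140,70),(18,255,255));n,l,st,c=cv2.connectedComponentsWithStats(m)
  for i in range(1,n):
    if st[i,4]>5: print(st[i,4],(c[i]+[x,y]).round(1),ray(s,c[i]+[x,y],25+(59 if s is b else 56)).round(1))
out=np.zeros((560,800,3),np.uint8)
out[:560,:400]=cv2.resize(a['frame'][85:225,270:370],None,fx=4,fy=4,interpolation=cv2.INTER_CUBIC)
out[:400,400:]=cv2.resize(b['frame'][145:245,340:440],None,fx=4,fy=4,interpolation=cv2.INTER_CUBIC)
cv2.imwrite('pics/h2.png',out)
E
python3 plan.py 498 -225 105 87.5
```

```text
28 [374.2 195.4] [ 529.7 -179.4   84. ]
26 [374.1 210.3] [ 493.5 -178.2   84. ]
22 [329.3 143.6] [ 527.5 -274.7   81. ]
28 [342.  145.4] [ 490.3 -270.4   81. ]
27 [324.9 164.4] [ 529.8 -180.2   81. ]
25 [338.  165.8] [ 493.7 -178.6   81. ]
t 7.9 p [ 520.2 -226.3  131.4] rpy [179.7   0.   87.5] F [-0.8 -0.4 -0.7] w 0.346 left [-22.2   1.3 -26.4] tool [  0.4 -22.4  26.3]
[0.4, -22.4, 26.3] [0.005, 0.001, -0.0]
[0.0, 0.0, 0.0] [-0.0, 0.0, 0.0]
[0.0, 0.0, 0.0] [-0.0, 0.0, -0.0]
[0.0, 0.0, 0.0] [0.0, 0.0, 0.0]
[0.0, 0.0, 0.0] [0.0, 0.0, -0.0]
```

View pics/h2.png

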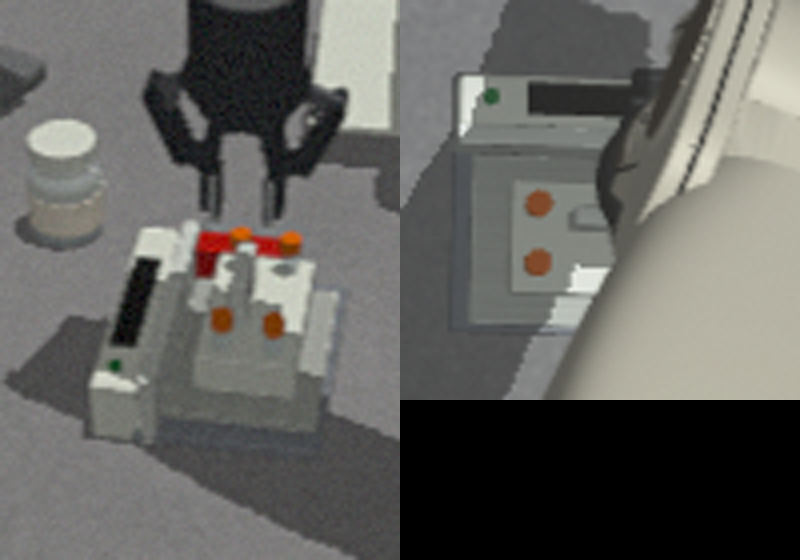

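The carrier stands released and flat on the bed. Its origin is at about (509.6, -224.8), i.e. reader (-10, +2). Next: close the jaws and stand on the step behind the rib.

Request:
drive_tool([
  {"gripper": -1, "translation": [0, -14, 0], "twist": [0.005, 0, 0]},
  {"gripper": -1, "translation": [0, -12, 5], "twist": [0, 0, 0]},
  {"gripper": -1, "translation": [0, 0, 10], "twist": [0, 0, 0]},
  {"gripper": -1, "translation": [0, 0, 10], "twist": [0, 0, 0]},
  {"gripper": -1, "translation": [0, 0, 0], "twist": [0, 0, 0]},
], grip_force=60)

```text
time: 8.32
ee_pos: [492.0, -224.1, 100.5]
ee_rot: [-179.7, -0.1, 87.5]
wrist_force: [-0.9, 0.3, 0.1]
width: 0.003
```

```bash
python3 plan.py 492.5 -224 65 87.5 15
```

```text
t 8.32 p [ 492.  -224.1  100.5] rpy [-1.797e+02 -1.000e-01  8.750e+01] F [-0.9  0.3  0.1] w 0.003 left [  0.5   0.1 -35.5] tool [ 0.1  0.7 35.5]
[0.0, 0.3, 15.0] [-0.005, -0.002, 0.0]
[0.1, 0.2, 15.0] [0.0, 0.0, 0.0]
[0.0, 0.1, 5.5] [-0.0, -0.0, -0.0]
[0.0, 0.0, 0.0] [0.0, 0.0, -0.0]
[0.0, 0.0, 0.0] [-0.0, -0.0, -0.0]
```

Request:
drive_tool([
  {"gripper": -1, "translation": [0, 0.5, 10], "twist": [-0.005, -0.002, 0]},
  {"gripper": -1, "translation": [0, 0, 12], "twist": [0, 0, 0]},
  {"gripper": -1, "translation": [0, 0, 8], "twist": [0, 0, 0]},
  {"gripper": -1, "translation": [0, 0, 2], "twist": [0, 0, 0]},
  {"gripper": -1, "translation": [0, 0, 0], "twist": [0, 0, 0]},
])

```text
time: 8.73
ee_pos: [493.3, -223.5, 63.3]
ee_rot: [-179.8, -0.1, 87.6]
wrist_force: [0.7, -0.7, -0.4]
width: 0.001
```

```bash
python3 plan.py 492.5 -224 55 87.5 15|head -1
```

```text
t 8.73 p [ 493.3 -223.5   63.3] rpy [-1.798e+02 -1.000e-01  8.760e+01] F [ 0.7 -0.7 -0.4] w 0.001 left [-0.8 -0.5 -8.3] tool [-0.6 -0.7  8.3]
```

Request:
drive_tool([
  {"gripper": -1, "translation": [0, 0, 4], "twist": [0, 0, 0]},
  {"gripper": -1, "translation": [0, 0, 4], "twist": [0, 0, 0]},
  {"gripper": -1, "translation": [0, 0, 2], "twist": [0, 0, 0]},
  {"gripper": -1, "translation": [0, 0, 2], "twist": [0, 0, 0]},
  {"gripper": -1, "translation": [0, 0, 1], "twist": [0, 0, 0]},
])

```text
time: 9.15
ee_pos: [494.5, -223.8, 51.7]
ee_rot: [-179.9, -0.1, 87.6]
wrist_force: [-2.1, 1.0, 8.0]
width: -0.002
```

```bash
python3 plan.py 492.5 -224 55 87.5 15|head -1
```

```text
t 9.15 p [ 494.5 -223.8   51.7] rpy [-1.799e+02 -1.000e-01  8.760e+01] F [-2.1  1.   8. ] w -0.002 left [-2.  -0.2  3.3] tool [-0.3 -2.  -3.3]
```

Request:
drive_tool([
  {"gripper": -1, "translation": [-2.5, 1, 1.5], "twist": [0, 0, 0]},
  {"gripper": -1, "translation": [-2.5, 1, 1.5], "twist": [0, 0, 0]},
  {"gripper": -1, "translation": [-2.5, 1, 1.5], "twist": [0, 0, 0]},
  {"gripper": -1, "translation": [-2.5, 1, 1.5], "twist": [0, 0, 0]},
  {"gripper": -1, "translation": [-2.5, 1, 1.5], "twist": [0, 0, 0]},
])

```text
time: 9.57
ee_pos: [499.7, -231.6, 50.6]
ee_rot: [179.8, -0.6, 87.8]
wrist_force: [-4.5, 6.5, 12.1]
width: 0.003
```

```bash
cat > chk.py <<'E'
from fit import *
a=snap('side');b=snap('top');q=np.array([519.5,-227.3]);t=np.radians(-2.5)
M=np.array([[np.cos(t),np.sin(t)],[-np.sin(t),np.cos(t)]])
for s,(x,y,w,h) in ((b,(350,175,70,60)),(a,(300,130,60,60))):
  f=cv2.cvtColor(s['frame'][y:y+h,x:x+w],cv2.COLOR_BGR2HSV)
  m=cv2.inRange(f,(5,140,70),(18,255,255));n,l,st,c=cv2.connectedComponentsWithStats(m)
  for i in range(1,n):
    if st[i,4]>5: print('top' if s is b else 'side','reader xy',(M@(ray(s,c[i]+[x,y],21+(59 if s is b else 56))[:2]-q)).round(1))
o=arm.observe();print('tip in reader',(M@(o['ee_pos'][:2]-q)).round(1),o['ee_pos'].round(1),o['ee_rot'].round(1),'F',o['wrist_force'].round(1),'t',o['time'])
E
python3 chk.py
```

```text
top reader xy [11.1 43.1]
top reader xy [-24.8  41.7]
side reader xy [-15.6 -50.3]
side reader xy [11.2 43.1]
side reader xy [-24.6  41.7]
tip in reader [-19.6  -5.3] [ 499.7 -231.7   50.6] [179.8  -0.6  87.8] F [-3.2  4.5  9.4] t 9.6667
```

Request:
drive_tool([
  {"gripper": -1, "translation": [-1.5, 3, 1.5], "twist": [0.003, 0.009, 0.005]},
  {"gripper": -1, "translation": [-1.5, 4, 1.5], "twist": [0, 0, 0]},
  {"gripper": -1, "translation": [-1.5, 4, 1.5], "twist": [0, 0, 0]},
  {"gripper": -1, "translation": [-1.5, 4, 1.5], "twist": [0, 0, 0]},
  {"gripper": -1, "translation": [-1.5, 3, 1.5], "twist": [0, 0, 0]},
])

```text
time: 10.08
ee_pos: [507.1, -232.8, 50.0]
ee_rot: [-179.0, -1.8, 87.5]
wrist_force: [-9.2, 5.0, 15.6]
width: 0.001
```

```bash
python3 chk.py
```

```text
top reader xy [19.4 41.2]
top reader xy [-16.2  41.7]
side reader xy [19.7 41.9]
side reader xy [-16.1  42.3]
tip in reader [-12.1  -6. ] [ 507.1 -232.8   50. ] [-179.    -1.8   87.5] F [-9.1  4.6 15.6] t 10.1833
```

```bash
python3 plan.py 519 -234 48 87.5 5
```

```text
t 10.18 p [ 507.1 -232.8   50. ] rpy [-179.    -1.8   87.5] F [-9.1  4.6 15.6] w -0.003 left [11.9 -1.2 -2. ] tool [-0.7 11.9  1.8]
[-0.3, 4.9, 0.8] [-0.017, -0.031, -0.0]
[-0.3, 4.9, 0.8] [0.0, -0.0, -0.0]
[-0.1, 2.1, 0.4] [-0.0, -0.0, -0.0]
[0.0, 0.0, 0.0] [-0.0, 0.0, -0.0]
[0.0, 0.0, 0.0] [-0.0, -0.0, -0.0]
```

Request:
drive_tool([
  {"gripper": -1, "translation": [-1.5, 4, 1.5], "twist": [-0.015, -0.03, 0]},
  {"gripper": -1, "translation": [-1.5, 4, 1.5], "twist": [0, 0, 0]},
  {"gripper": -1, "translation": [-1.5, 4, 1.5], "twist": [0, 0, 0]},
  {"gripper": -1, "translation": [-1.5, 4, 1.5], "twist": [0, 0, 0]},
  {"gripper": -1, "translation": [-1.5, 3, 1.5], "twist": [0, 0, 0]},
])

```text
time: 10.6
ee_pos: [514.0, -234.4, 50.0]
ee_rot: [-178.8, -0.6, 87.5]
wrist_force: [-9.4, 5.3, 14.1]
width: 0.002
```

```bash
python3 chk.py;python3 plan.py 519 -234 48 87.5 5|sed -n 2p
```

```text
top reader xy [25.1 41.4]
top reader xy [-11.3  41.8]
side reader xy [24.1 42.2]
side reader xy [-10.9  41.6]
tip in reader [-5.1 -7.3] [ 514.1 -234.4   50. ] [-178.9   -0.6   87.5] F [-9.6  5.8 14.4] t 10.7
[0.5, 4.6, 1.8] [-0.02, -0.01, 0.001]
```

Request:
drive_tool([
  {"gripper": -1, "translation": [-1.5, 4, 1.8], "twist": [-0.02, -0.01, 0]},
  {"gripper": -1, "translation": [-1.5, 4, 1.8], "twist": [0, 0, 0]},
  {"gripper": -1, "translation": [-1.5, 4, 1.8], "twist": [0, 0, 0]},
  {"gripper": -1, "translation": [-1.5, 4, 1.8], "twist": [0, 0, 0]},
  {"gripper": -1, "translation": [-1.5, 4, 1.8], "twist": [0, 0, 0]},
])

```text
time: 11.12
ee_pos: [518.8, -234.7, 50.0]
ee_rot: [-178.6, -0.7, 87.6]
wrist_force: [-16.1, 5.5, 20.7]
width: -0.003
```

```bash
python3 chk.py;python3 plan.py 519 -234 48 87.5 5|sed -n 2p
```

```text
top reader xy [29.2 41.3]
top reader xy [-6.4 41.9]
side reader xy [28.9 41.6]
side reader xy [-6.9 41.5]
tip in reader [-0.4 -7.4] [ 518.8 -234.7   50. ] [-178.6   -0.7   87.6] F [-13.3   6.2  18.6] t 11.2167
[0.7, 0.2, 2.0] [-0.024, -0.012, 0.002]
```

Request:
drive_tool([
  {"gripper": -1, "translation": [-3, 4, 2], "twist": [-0.02, -0.01, 0]},
  {"gripper": -1, "translation": [-4, 4, 2.5], "twist": [0, 0, 0]},
  {"gripper": -1, "translation": [-4, 4, 2.5], "twist": [0, 0, 0]},
  {"gripper": -1, "translation": [-4, 4, 2.5], "twist": [0, 0, 0]},
  {"gripper": -1, "translation": [-4, 4, 2.5], "twist": [0, 0, 0]},
])

```text
time: 11.63
ee_pos: [518.8, -234.8, 50.1]
ee_rot: [-178.1, -2.1, 88.0]
wrist_force: [-15.4, 12.6, 23.9]
width: -0.0
```

```bash
python3 chk.py;python3 - <<'E'
from h import *
a=snap('side');b=snap('top')
out=np.zeros((500,800,3),np.uint8)
out[:500,:400]=cv2.resize(a['frame'][130:205,295:355],(400,500),interpolation=cv2.INTER_CUBIC)
out[:400,400:]=cv2.resize(b['frame'][155:235,345:425],(400,400),interpolation=cv2.INTER_CUBIC)
cv2.imwrite('pics/f1.png',out)
E
```

```text
top reader xy [29.2 41.3]
top reader xy [-6.3 41.7]
side reader xy [28.6 41.5]
side reader xy [-7.1 42. ]
tip in reader [-0.3 -7.6] [ 518.8 -234.8   50.1] [-178.1   -2.1   88. ] F [-15.8  12.5  24.9] t 11.7333
```

View pics/f1.png

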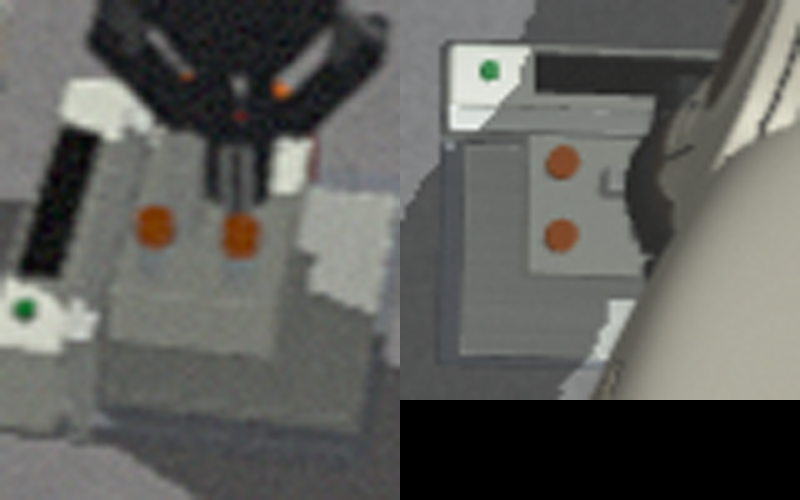

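The carrier lies along the fence with the bed down. Caps at crop pixels (560,160) and (560,235) did not move under 12.5 N towards the stop, so it is seated on the stop. I'll settle to a calmer final push.

Request:
drive_tool([
  {"gripper": -1, "translation": [-2.5, 4, 2.2], "twist": [-0.03, -0.03, 0]},
  {"gripper": -1, "translation": [-2.5, 4, 2.2], "twist": [0, 0, 0]},
  {"gripper": -1, "translation": [-2.5, 4, 2.2], "twist": [0, 0, 0]},
  {"gripper": -1, "translation": [-2.5, 4, 2.2], "twist": [0, 0, 0]},
  {"gripper": -1, "translation": [-2.5, 4, 2.2], "twist": [0, 0, 0]},
])

```text
time: 12.25
ee_pos: [519.0, -235.1, 50.3]
ee_rot: [-178.1, -1.4, 88.2]
wrist_force: [-14.8, 8.7, 21.9]
width: -0.001
```

```bash
python3 chk.py; python3 chk.py|tail -1; python3 - <<'E'
from fit import *
b=snap('top')
# gap: carrier +y end (top edge, px) vs bed +y edge, in mm along y
print(ray(b,(345+128/5-.5,190),50),ray(b,(345+60/5-.5,190),20))
E
```

```text
top reader xy [29.2 41.3]
top reader xy [-6.4 41.9]
side reader xy [29.1 41.6]
side reader xy [-6.4 41.7]
tip in reader [-0.2 -7.8] [ 519.  -235.1   50.3] [-178.1   -1.4   88.2] F [-15.8   9.   22.3] t 12.35
tip in reader [-0.1 -7.8] [ 519.  -235.1   50.3] [-178.1   -1.4   88.2] F [-14.8   8.9  22.7] t 12.45
[ 546.86433498 -173.37255903   50.        ] [ 550.86083813 -141.6548753    20.        ]
```

```bash
python3 -c "
from bench import arm
print(arm.job_done()); print(arm.observe()['wrist_force'])"
```

```text
the job is handed in; nothing more can be done
None
the job is handed in; nothing more can be done
```

I set the orange-capped white carrier flat on the bed at about reader (-10, +2) mm and let go. I then pushed it with closed fingertips on the step, forward, down and towards the stop, and handed the job in at about 12.5 s while still pushing.

**Last checks:**
- **Push:** the arm held steady at about 15 N towards the fence, 9 N towards the stop and 22 N down.
- **Bed:** the tip height of 50.3 mm matches the bed fully down (20 mm plus the 30 mm block).
- **Seating:** the caps did not move when I pushed 12.5 N towards the stop, which fits the carrier being against it. I could not see the contact at the stop, because the gripper and arm hid that end in both pictures.

**What disagreed:** the caps measured about 1.4 mm beyond the expected home position towards the fence. They measured about 1.5 mm short of it towards the stop. The end gap to the bed edge came out at 31.7 mm against 30 mm expected. I put these down to the camera calibration and my reader pose fit, whose first side-view corner was a misread point. The carrier's angle to the fence read about 0.6 to 1°, within what I could measure.

I moved nothing else on purpose, but I did not check the bystanders in a last full picture.

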